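# Mark a plant label in the drawer marker

## Robot

A 6-joint arm with a two-finger parallel gripper is mounted at the origin on the work surface. World frame = base frame: x ahead of the robot, y to its left, z up, the work surface at z = 0. Lengths are in mm, angles in degrees, forces in N, time in s.
With the tool pointing down it reaches from about 350 to 850 mm from the base axis. Payload 8.1 kg.
Tool frame: the origin (TCP) lies midway between the tips of the shut fingers; the grasp point (between the pads) lies 19 mm behind it; z points along the fingers, y is the line along which they close (so a half turn about z gives the same grasp; the last joint's range is limited). The gripper opens to 85 mm and grips with 20 to 120 N. Pads are 22 mm wide; open, the fingers measure 114 mm over their backs; the gripper's body (76 mm by 85 mm) begins 54 mm behind the grasp point. The pads swing forward as they close: fully open they stand 13 mm farther back than shut.
Start: joints at [-74.336, 7.471, 85.268, -0, 87.261, -4.893], TCP at [210.711, -561.789, 231.292] pointing down, gripper open.
Joint ranges: [-169.43, 169.43], [-51.17, 129.36], [1.28, 143.12], [-76.62, 256.62], [0, 156.53], [-152.29, 152.29]. Speed limits (degrees/s): [136.94, 136.94, 159.86, 180, 180, 180].

## Interface

Orientations are given as [roll, pitch, yaw] about the fixed x, y, z axes, in that order (R = Rz(yaw) Ry(pitch) Rx(roll)).
In Python, from bench import sense, snapshot, camera_params, hand_in, masks_of, pinpoint gives the robot as it stands.
- The arm moves only by the tool step_arm, never from a script. Its argument "targets" is a list of rows, each an object with "angular": the turn, a rotation vector about the tool's x, y, z scaled (see below), a list of three; "dp": the shift along the tool's x, y, z scaled (see below), a list of three; "fingers": the closure, from 0 (fully open) to 1 (shut). A call has exactly 8 rows; each row is the pose to reach, as a shift and turn from the pose commanded when the call began, along the tool's axes at that moment, turning the shorter way round; what a row does not reach only later rows make up. The controller multiplies each number of a shift by 0.2 m and each number of a turn by 180 degrees. A row lasts 1/8 s, in which the tool goes at most 62.5 mm and 10.7 degrees, less where a joint would pass 70% of its speed; a pose out of reach is approached as far as the arm can. A call with a number of a shift or a turn outside -1 to 1 is refused whole. A call with a gripper value outside its range is refused whole. The fingers move at their own pace and stop on an object; "newtons" is the grip in N (left out, the last holds). Time passes only in rows, so rows that repeat a pose let the fingers close, or fill a call up. It gives the time, the measured TCP pose, the force, the opening and the grip force at its end, in the units of the state.
- sense(): the state, without advancing time (a new reading comes with each control period).
- snapshot(name): name is "scene" or "top"; returns the picture (420x560x3 uint8, blue, green, red); there is no depth.
- camera_params(name): a dict with "vfov" (degrees; the focal length in pixels is half the picture's height over the tangent of half this angle, whatever the lens; pixels are square), "cx", "cy" (the principal point, pixels), "D" ([k1, k2, p1, p2, k3] as OpenCV has them; the pictures are not rectified), "R" (3x3) and "t" (3): a world point X has camera coordinates R X + t. Camera axes: x right, y down, z forward; pixel columns grow to the right and rows downward; lengths in mm; the calibration is good to about 2 mm. A picture is of the moment at which its call begins. camera_params takes no time and is no camera call.
- hand_in(): hands the job in; it is judged then, once.
Trained networks look in the newest picture that a camera, given by its name, has taken for a name from the list of things; names that differ only in an ending like _2 or _b are one class to them, and where a whole thing is asked for, a point or a joint stands for the part that bears it (a point fixed in the world has none). Each returns a list of dicts, best first, with "conf" (0 to 1); they miss things now and then, are a little off and sometimes report something else, mostly with a low value. They report only what shows in the picture. A call takes as long as a camera call. They do not tell look-alikes from the thing itself.
- masks_of(camera, label): "pixels" (420x560 bool, what is visible of it) and "at" ([column, row] in pixels, amid what is visible of it).
- pinpoint(camera, label): "at" ([column, row] in pixels: a listed point, or the origin of a listed thing).
The state is a dict: "time": time; "joint_pos": joint angles; "qd": joint speeds; "joint_efforts": joint torques, N m; "tool_pos": TCP position; "tcp_rot": TCP orientation; "ft_force": force on the tool from outside, world axes, zero at the start; "wrist_torque": the same for the moment, N m; "finger_gap": finger opening in mm; "grip_force": force on a finger pad.
Only numpy, scipy, OpenCV 4.12 (cv2) and the standard library are available. Lean on these libraries where they do the work, as an engineer would, in place of code of your own. Each camera call takes 0.05 s, during which the arm holds its last target. There are 200 camera calls.

## Task

Lay the bamboo plant label flat in the bed of the label marker's open drawer and let go of it. Push the drawer fully home until it seats at its detent, then press the spring marker on top straight down until it snaps, and let it spring back up. Leave the drawer shut with the label in its bed, and do not shift the blue pot or the brush.

Things in the scene. Friction and masses are not known exactly. Their poses are not given: they have to be found in the camera images.
- label_center (a point): Bamboo plant label, a loose flat strip 80 x 24 x 8 mm (x, y, z), about 20 g, lying flat on the table to the left or right of the marker. The point is its centre, 4 mm above its underside; its x axis runs along its length (either end is as good as the other), z is its thickness.
- bed (a point): Label bed in the drawer; the point is the middle of its flat top, 26 mm above the table, straight under the marker when home. x points the way the drawer closes, y left, z up. The label lies with its length along x. Its 5 mm high ribs: end ribs 48 mm from the middle; side ribs 18 mm off the centre line, only at 26 to 40 mm from the middle, so the middle is open for fingers.
- drawer_front (a point): Drawer front: middle of the front edge of its lip, 50 mm above the table, 69 mm in front of the bed's middle; moves with the drawer. Axes as the bed's: push along +x. The lip is 70 mm wide, 46 to 54 mm above the table, and stands 7 mm out from the flat panel (132 mm wide, 6 to 56 mm above the table). Beside the bed the drawer's walls rise only to 27 mm, its floor to 16 mm.
- drawer (a joint): How far the drawer is open, m: 0 home against its stop, grows as it opens towards the robot; starts 0.100 to 0.118. It slides with about 1 N of friction. From about 17 mm open a sprung ball detent resists with some 5 to 7 N until about 8 mm open, then draws the drawer in to 0 and holds it there.
- marker_top (a point): Spring marker (automatic punch) upright on the casing: middle of the flat top of its round aluminium cap, 32 mm across, 16 mm high, top 120 mm above the table when up. Under it a fixed 50 mm square block rises to 90 mm. Axes as the bed's.
- marker (a joint): How far the marker is pressed down, m: 0 up. The resistance rises to about 8 N near 3 to 5 mm, it trips at 8 to 9 mm, the resistance falls to about 3 N and the point strikes the label at about 11.5 mm (solid from there; with no label it stops at 15 mm). It returns to 0 by itself when let go.
- jig: Fixed white casing of the label marker, 161 mm long (x), 132 mm wide (y), 62 mm high. Origin on the table under the marker's axis; the casing runs from 56 mm in front of it (-x, towards the robot, where the drawer comes out) to 105 mm behind. Axes as the bed's.
- pot: Blue glazed pot, loose, 90 mm across the rim, 80 mm high, origin at the centre of its underside; stands on the other side of the marker from the label. To be left alone.
- brush: Bamboo brush with hard bristles, loose, lying at the right of the table, bristles down, about 250 mm long, 45 mm wide and 35 mm high at the head; origin at the table level between handle (-x, from -139 mm) and head (+x, to 120 mm). To be left alone.
Mind the look-alikes: they are no part of the job. What is meant by the part that bears label_center is not green or purple, and is the larger of those in its own colour.

How it is judged:
By the outcome, as a careful person would: the job done as asked, in the order asked, and still so for the second after the job is handed in, with the robot touching nothing.
It also fails if it takes over 64 s, if anything falls off the work surface, if the arm or the gripper's body presses on something with over 40 N, if the wrist force passes 120 N, or if a joint passes its speed limit or range.

## Working session

There is one attempt and no reset: what is moved stays moved. The work goes in short steps, Python scripts to look and compute and a tool call to move; the robot and the scene stay as the last step left them, time stands still between calls to the robot, and variables do not carry over. Pictures are saved under pics/ and viewed, at most 10 in all, crops included, and the job is handed in when it is done.

Besides the shell and the picture viewer there is one more tool, called after "Request:" as name([rows], argument=value, ...), one row to a line, values as JSON. step_arm: Moves the arm, as the interface text tells. Its arguments: {"type":"object","properties":{"targets":{"type":"array","items":{"type":"object","properties":{"angular":{"type":"array","items":{"type":"number","minimum":-1,"maximum":1}},"dp":{"type":"array","items":{"type":"number","minimum":-1,"maximum":1}},"fingers":{"type":"number"}}}},"newtons":{"type":"number"}},"required":["targets"]}

```bash
mkdir -p pics
cat > h.py <<'E'
import numpy as np, cv2
from bench import *
from scipy.spatial.transform import Rotation as Ro
def K(n):
    c=camera_params(n); f=210/np.tan(np.radians(c["vfov"])/2)
    return np.array([[f,0,c["cx"]],[0,f,c["cy"]],[0,0,1.]]),np.array(c["D"],float),np.array(c["R"],float),np.array(c["t"],float)
def ray(n,px,z):
    k,D,R,t=K(n); u=cv2.undistortPoints(np.array(px,float).reshape(-1,1,2),k,D).reshape(-1,2)
    d=np.c_[u,np.ones(len(u))]@R; o=-R.T@t
    return o+d*((z-o[2])/d[:,2])[:,None]
def proj(n,X):
    k,D,R,t=K(n); return cv2.projectPoints(np.array(X,float).reshape(-1,3),cv2.Rodrigues(R)[0],t,k,D)[0].reshape(-1,2)
def shift(X,rpy=None):
    """world target -> dp numbers, angular numbers from the measured pose"""
    s=sense(); R=Ro.from_euler('xyz',s["tcp_rot"],degrees=True)
    a=R.inv().apply(np.array(X)-s["tool_pos"])/200
    w=None if rpy is None else (R.inv()*Ro.from_euler('xyz',rpy,degrees=True)).as_rotvec(degrees=True)/180
    return a,w
E
python3 - <<'E'
from h import *
for n in ("scene","top"):
    im=snapshot(n); cv2.imwrite(f"pics/{n}0.png",im)
    k,D,R,t=K(n); print(n,"campos",(-R.T@t).round(),k[0,0].round(1),D)
    for l,z in (("label_center",4),("bed",26),("drawer_front",50),("marker_top",120),("jig",0),("pot",0),("brush",0)):
        for r in pinpoint(n,l)[:4]: print(n,l,np.round(r["conf"],2),np.round(r["at"],1),ray(n,r["at"],z)[0].round(1))
s=sense(); print(s)
E
```

```text
scene campos [1344. -225.  829.] 401.8 [-0.04421156  0.          0.          0.          0.        ]
scene label_center 0.6 [191.9 227.4] [ 418.8 -308.8    4. ]
scene label_center 0.49 [216.8 206.2] [ 335.4 -226.1    4. ]
scene label_center 0.48 [172.3 211.7] [ 331.3 -366.5    4. ]
scene label_center 0.44 [161.2 234.5] [ 430.  -399.8    4. ]
scene bed 0.96 [280.7 241. ] [555.7 -63.7  26. ]
scene drawer_front 0.8 [276.9 222.7] [504.2 -63.6  50. ]
scene marker_top 0.43 [292.5 245.6] [669.9 -57.6 120. ]
scene marker_top 0.29 [166.8 280.8] [ 716. -361.  120.]
scene jig 0.83 [292.9 276. ] [666.  -54.4   0. ]
scene brush 0.59 [167.5 278.8] [ 603.2 -382.2    0. ]
top campos [364. -47. 937.] 382.9 [-0.0934053  0.         0.         0.         0.       ]
top label_center 0.76 [356. 280.] [ 350.4 -230.2    4. ]
top label_center 0.7 [392.1 251. ] [ 419.4 -321.6    4. ]
top bed 0.78 [285.3 190.7] [566.1 -60.8  26. ]
top bed 0.4 [136.5 245.6] [432.7 298.3  26. ]
top drawer_front 0.88 [282.2 220.7] [489.  -52.8  50. ]
top marker_top 0.68 [284.5 136.1] [670.9 -58.4 120. ]
top jig 0.62 [282.3 156.8] [660.3 -54.1   0. ]
top pot 0.85 [139.1 243.2] [440.6 301.9   0. ]
{'time': 0.8, 'joint_pos': array([-7.43375713e+01,  7.46964372e+00,  8.52688085e+01, -3.28017619e-04,
        8.72599408e+01, -4.89470125e+00]), 'qd': array([ 0.01939514,  0.00211916, -0.04002355,  0.03621192, -0.06232395,
        0.00714707]), 'joint_efforts': array([-1.33378644e-04, -5.69257486e+01, -5.00837195e+01, -3.38461277e-04,
        1.10505713e-03,  5.69562258e-05]), 'tool_pos': array([ 210.68942396, -561.79908018,  231.29842911]), 'tcp_rot': array([1.79998427e+02, 4.63565972e-04, 2.05571456e+01]), 'ft_force': array([ 1.25146811, -0.70539134,  0.57120986]), 'wrist_torque': array([-0.04446911,  0.01122989,  0.0176254 ]), 'grip_force': 0.0, 'finger_gap': 85.06968364863702}
```

View pics/top0.png

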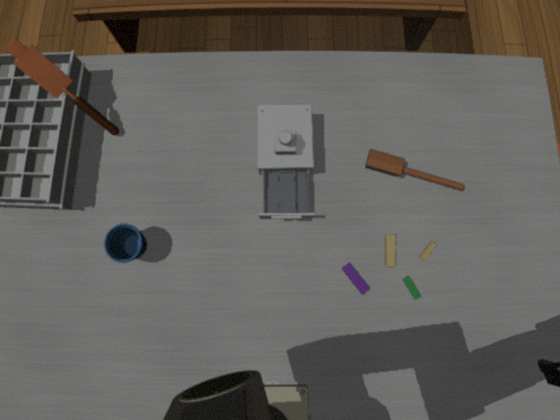

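View pics/scene0.png

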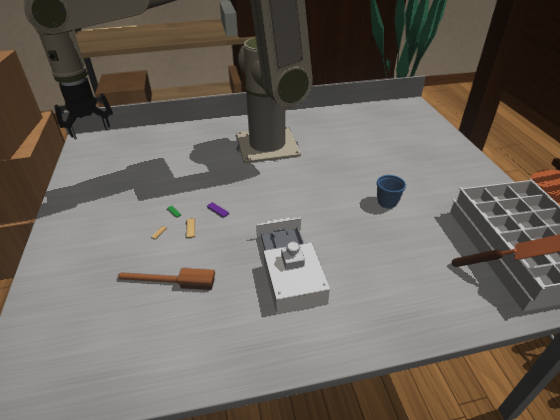

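Top view: the tan pair is at (391,250), larger, so it is the label, and (428,250), smaller. The purple strip is at (356,278) and the green at (412,287). The casing is at (285,135), the open drawer at (287,193), the pot at (126,243) and the brush at (410,170). The scene view agrees.

Run:
```python
from h import *
def rect(n,m,z):
    cs=max(cv2.findContours(m.astype(np.uint8),0,cv2.CHAIN_APPROX_NONE)[0],key=cv2.contourArea)
    P=ray(n,cs.reshape(-1,2),z)[:,:2]; r=cv2.minAreaRect(P.astype(np.float32)); return np.round(r[0],1),np.round(r[1],1),round(r[2],1),cv2.boxPoints(r).round(1).tolist()
for n,at in (("top",(391,250)),("scene",(191,227))):
    im=cv2.imread(f"pics/{n}0.png"); hsv=cv2.cvtColor(im,cv2.COLOR_BGR2HSV)
    print(n,hsv[at[1],at[0]])
    m=(abs(hsv[...,0].astype(int)-hsv[at[1],at[0],0])<8)&(hsv[...,1]>70)
    k,l,st,ce=cv2.connectedComponentsWithStats(m.astype(np.uint8))
    i=l[at[1],at[0]]; print("label",st[i],ce[i],rect(n,l==i,8 if n=="top" else 5))
    snapshot(n)
    for r in masks_of(n,"jig")[:2]: print("jig",r["conf"],r["pixels"].sum(),rect(n,r["pixels"],62))
    for r in masks_of(n,"marker_top")[:2]: print("mk",r["conf"],r["at"],rect(n,r["pixels"],120))
im=cv2.imread("pics/top0.png"); c=im[95:225,245:330]
cv2.imwrite("pics/crop1.png",cv2.resize(c,None,fx=4.6,fy=4.6,interpolation=cv2.INTER_CUBIC))
im=cv2.imread("pics/scene0.png"); c=im[210:310,240:340]
cv2.imwrite("pics/crop2.png",cv2.resize(c,None,fx=6,fy=6,interpolation=cv2.INTER_CUBIC))
```

```text
top [ 25  86 131]
label [386 235   9  32 285] [389.99649123 250.33684211] (array([ 420.7, -315.3]), array([19.9, 76.1]), 87.3, [[382.20001220703125, -323.5], [458.20001220703125, -327.1000061035156], [459.20001220703125, -307.20001220703125], [383.20001220703125, -303.6000061035156]])
jig 0.62 5967 (array([634.9, -59.8]), array([284. , 132.5]), 0.5, [[492.29998779296875, 5.199999809265137], [493.3999938964844, -127.30000305175781], [777.4000244140625, -124.80000305175781], [776.2999877929688, 7.699999809265137]])
mk 0.43 [284.6, 137.9] (array([668.7, -60.8]), array([31. , 27.8]), 43.3, [[647.7999877929688, -61.29999923706055], [666.9000244140625, -81.5], [689.5, -60.20000076293945], [670.4000244140625, -40.0]])
scene [ 20 109 198]
label [186 218   9  20 154] [190.38961039 227.81168831] (array([ 418.7, -314.2]), array([23.6, 84.7]), 87.2, [[375.79998779296875, -323.8999938964844], [460.5, -328.0], [461.6000061035156, -304.3999938964844], [377.0, -300.29998779296875]])
jig 0.64 4670 (array([659.4, -62.5]), array([312.6, 143.4]), 1.0, [[501.79998779296875, 6.400000095367432], [504.3999938964844, -137.0], [816.9000244140625, -131.39999389648438], [814.2999877929688, 11.899999618530273]])
```

View pics/crop1.png

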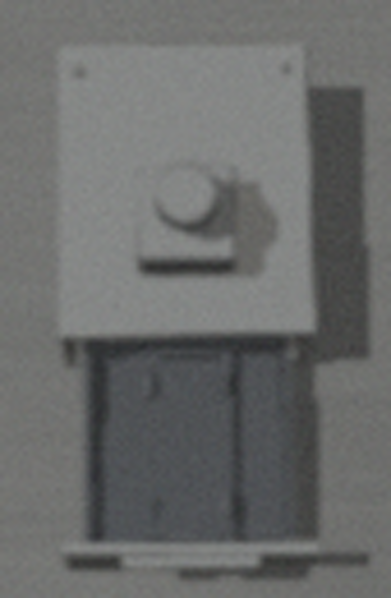

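View pics/crop2.png

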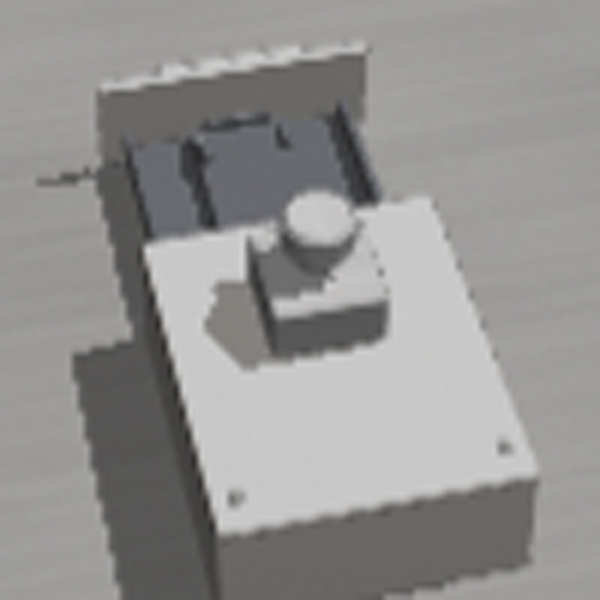

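Crops: the casing roof corners in the top crop are near (59,45), (303,45), (316,333), (59,336), the cap at (186,195), and the drawer lip front edge at (120..262,566). In the scene crop the roof corners are near (147,243), (433,198), (540,478), (217,533), and the cap at (320,218). I'll fit the jig pose and drawer opening from these.

Run:
```python
from h import *
from scipy.optimize import least_squares
T=lambda p:((np.array(p,float)+.5)/4.6-.5)+[245,95]
S=lambda p:((np.array(p,float)+.5)/6-.5)+[240,210]
roof=[[105,66,62],[105,-66,62],[-56,-66,62],[-56,66,62],[0,0,120]]
tp=T([[59,45],[303,45],[316,333],[59,336],[186,195]])
sp=S([[540,478],[217,533],[147,243],[433,198],[320,218]])
sr=[roof[1],roof[0],roof[3],roof[2]]
# scene camera looks toward robot: image left = world -y
sp=sp[[0,1,2,3,4]]; sworld=[[105,66,62],[105,-66,62],[-56,-66,62],[-56,66,62],[0,0,120]]
def W(p,X,d=0):
    c,s=np.cos(p[2]),np.sin(p[2]); X=np.array(X,float)-[d,0,0]
    return np.c_[p[0]+c*X[:,0]-s*X[:,1],p[1]+s*X[:,0]+c*X[:,1],X[:,2]]
lipT=T([[120,566],[262,566],[66,543+10],[318,543+10]]); lip=[[-69,35,54],[-69,-35,54],[-62,66,56],[-62,-66,56]]
lipS=S([[97,92],[368,43]]); lS=[[-62,-66,56],[-62,66,56]]
def res(p,o):
    r=[]
    if 't' in o: r+=[proj("top",W(p,roof))-tp, proj("top",W(p,lip,p[3]))-lipT]
    if 's' in o: r+=[proj("scene",W(p,sworld))-sp, proj("scene",W(p,lS,p[3]))-lipS]
    return np.concatenate(r).ravel()
for o in ("t","s","ts"):
    f=least_squares(res,[668,-60,0,110],args=(o,),x_scale=[10,10,.05,10],loss="soft_l1"); p=f.x
    print(o,p[:2].round(1),"yaw",np.degrees(p[2]).round(2),"open",p[3].round(1)); print(res(p,o).reshape(-1,2).round(1).tolist())
    print("bed",W(p,[[0,0,26]],p[3]).round(1),"front",W(p,[[-69,0,50]],p[3]).round(1))
s=sense()
print(proj("scene",[s["tool_pos"]]),proj("top",[s["tool_pos"]]))
print("to label",shift([420,-315,80],[180,0,-2.7]),shift([420,-315,80],[180,0,87.3]))
```

```text
t [670.1 -60. ] yaw 0.59 open 105.8
[[-0.2, 0.3], [0.6, -0.3], [-0.1, 0.2], [-0.0, 0.3], [0.2, -0.6], [0.4, 0.3], [-0.5, -0.1], [-1.3, 0.2], [0.6, -0.5]]
bed [[564.3 -61.1  26. ]] front [[495.3 -61.8  50. ]]
s [670.4 -56.8] yaw 0.28 open 105.0
[[0.3, -0.3], [0.0, 0.7], [-0.9, 0.2], [-0.2, -0.3], [-0.1, -0.2], [0.4, -0.7], [0.2, 0.5]]
bed [[565.4 -57.3  26. ]] front [[496.4 -57.6  50. ]]
ts [670.3 -58.7] yaw 0.59 open 105.8
[[-0.7, 0.3], [0.0, -0.4], [-0.7, 0.1], [-0.6, 0.2], [-0.4, -0.7], [-0.2, 0.2], [-1.0, -0.2], [-1.8, 0.1], [0.1, -0.6], [-0.3, -0.3], [-0.5, 0.9], [-1.7, 0.5], [-1.0, -0.3], [-0.8, -0.1], [-0.6, -0.7], [-0.9, 0.3]]
bed [[564.5 -59.8  26. ]] front [[495.5 -60.5  50. ]]
[[ 91.57646908 137.29947766]] [[554.41709608 352.2012371 ]]
to label (array([ 1.4128906 , -0.78778338,  0.75648703]), array([-2.04025012e-05, -1.00915125e-05,  1.29210745e-01])) (array([ 1.4128906 , -0.78778338,  0.75648703]), array([-7.66721295e-06, -2.26752356e-05, -3.70789255e-01]))
```

Request:
step_arm([
  {"dp": [0.25, -0.15, 0.1], "angular": [0, 0, 0.05], "fingers": 0.4},
  {"dp": [0.5, -0.3, 0.2], "angular": [0, 0, 0.1], "fingers": 0.4},
  {"dp": [0.75, -0.45, 0.3], "angular": [0, 0, 0.129], "fingers": 0.4},
  {"dp": [0.95, -0.55, 0.4], "angular": [0, 0, 0.129], "fingers": 0.4},
  {"dp": [0.95, -0.55, 0.4], "angular": [0, 0, 0.129], "fingers": 0.4},
  {"dp": [0.95, -0.55, 0.4], "angular": [0, 0, 0.129], "fingers": 0.4},
  {"dp": [0.95, -0.55, 0.4], "angular": [0, 0, 0.129], "fingers": 0.4},
  {"dp": [0.95, -0.55, 0.4], "angular": [0, 0, 0.129], "fingers": 0.4},
], newtons=40)

```text
time: 2.1
tool_pos: [349.5, -393.2, 151.9]
tcp_rot: [179.9, -0.0, -2.8]
ft_force: [-0.2, -0.8, 0.7]
finger_gap: 51.2
grip_force: 0.0
```

Run:
```python
from h import *
s=sense(); print(s["time"],s["tool_pos"].round(1),s["tcp_rot"].round(2),s["finger_gap"])
print(shift([420,-315,60],[180,0,-2.7]))
```

```text
2.1 [ 349.5 -393.2  151.9] [ 1.7995e+02 -3.0000e-02 -2.7500e+00] 51.21179347967149
(array([ 0.3329206 , -0.40813444,  0.45944344]), array([ 0.00029198, -0.00017828, -0.00030288]))
```

Request:
step_arm([
  {"dp": [0.2, -0.2, 0.2], "angular": [0, 0, 0], "fingers": 0.4},
  {"dp": [0.333, -0.408, 0.4], "angular": [0, 0, 0], "fingers": 0.4},
  {"dp": [0.333, -0.408, 0.46], "angular": [0, 0, 0], "fingers": 0.4},
  {"dp": [0.333, -0.408, 0.55], "angular": [0, 0, 0], "fingers": 0.4},
  {"dp": [0.333, -0.408, 0.62], "angular": [0, 0, 0], "fingers": 0.4},
  {"dp": [0.333, -0.408, 0.68], "angular": [0, 0, 0], "fingers": 0.4},
  {"dp": [0.333, -0.408, 0.72], "angular": [0, 0, 0], "fingers": 0.4},
  {"dp": [0.333, -0.408, 0.735], "angular": [0, 0, 0], "fingers": 0.4},
])

```text
time: 3.1
tool_pos: [420.0, -313.9, 3.9]
tcp_rot: [-180.0, 0.0, -2.7]
ft_force: [-0.6, -0.6, 1.4]
finger_gap: 51.0
grip_force: 0.0
```

Run:
```python
from h import *
im=snapshot("scene"); s=sense(); print(s["tool_pos"],s["ft_force"])
c=im[170:270,130:250]; cv2.imwrite("pics/crop3.png",cv2.resize(c,None,fx=5,fy=5,interpolation=cv2.INTER_CUBIC))
```

```text
[ 420.08204265 -313.75498195    3.86162105] [0.01071267 0.79778454 0.01957039]
```

View pics/crop3.png

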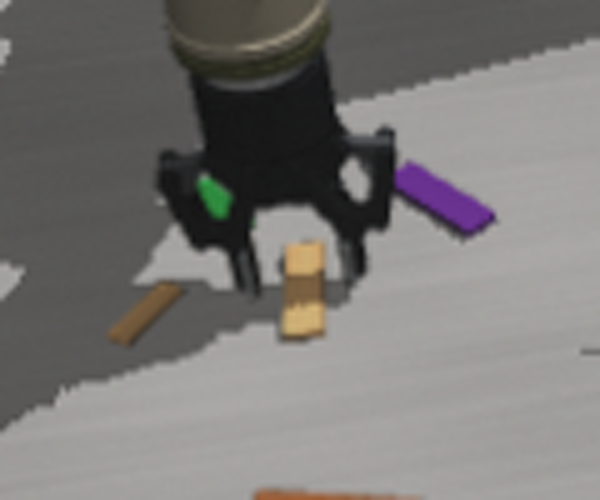

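The label (crop 305,290) lies between the open fingers. The purple (445,198), green (215,197) and small tan (145,312) strips are clear.

Request:
step_arm([
  {"dp": [0, 0.004, 0.01], "angular": [0, 0, 0], "fingers": 0.4},
  {"dp": [0, 0.004, 0.01], "angular": [0, 0, 0], "fingers": 0.6},
  {"dp": [0, 0.004, 0.01], "angular": [0, 0, 0], "fingers": 0.8},
  {"dp": [0, 0.004, 0.01], "angular": [0, 0, 0], "fingers": 0.8},
  {"dp": [0, 0.004, 0.01], "angular": [0, 0, 0], "fingers": 0.9},
  {"dp": [0, 0.004, 0.01], "angular": [0, 0, 0], "fingers": 0.9},
  {"dp": [0, 0.004, 0.01], "angular": [0, 0, 0], "fingers": 1},
  {"dp": [0, 0.004, 0.01], "angular": [0, 0, 0], "fingers": 1},
], newtons=30)

```text
time: 4.15
tool_pos: [420.7, -314.7, 2.8]
tcp_rot: [180.0, -0.0, -2.7]
ft_force: [-0.4, 0.7, 5.6]
finger_gap: 22.8
grip_force: 30.0
```

Request:
step_arm([
  {"dp": [0, 0, -0.1], "angular": [0, 0, 0], "fingers": 1},
  {"dp": [0, 0, -0.25], "angular": [0, 0, 0], "fingers": 1},
  {"dp": [0, 0, -0.4], "angular": [0, 0, 0], "fingers": 1},
  {"dp": [0.1, -0.2, -0.5], "angular": [0, 0, 0], "fingers": 1},
  {"dp": [0.2, -0.4, -0.5], "angular": [0, 0, 0], "fingers": 1},
  {"dp": [0.3, -0.6, -0.5], "angular": [0, 0, 0], "fingers": 1},
  {"dp": [0.3, -0.6, -0.5], "angular": [0, 0, 0], "fingers": 1},
  {"dp": [0.3, -0.6, -0.5], "angular": [0, 0, 0], "fingers": 1},
])

```text
time: 5.15
tool_pos: [485.3, -197.4, 101.8]
tcp_rot: [180.0, 0.1, -2.6]
ft_force: [-0.1, 0.0, -1.1]
finger_gap: 22.7
grip_force: 29.6
```

Run:
```python
from h import *
s=sense(); print(s["tool_pos"].round(1),s["tcp_rot"].round(2),s["finger_gap"],s["grip_force"])
for n in ("top","scene"):
    im=snapshot(n); p=s["tool_pos"]; a=proj(n,[p]).round().astype(int)[0]; print(n,a)
    # label colour pixels near the TCP, back-projected at the label's height
    h=cv2.cvtColor(im,cv2.COLOR_BGR2HSV); m=((abs(h[...,0].astype(int)-22)<9)&(h[...,1]>60)).astype(np.uint8)
    k,l,st,ce=cv2.connectedComponentsWithStats(m)
    for i in range(1,k):
        if st[i,4]>20 and np.linalg.norm(ce[i]-a)<45: print(st[i],ce[i].round(1),ray(n,ce[i],p[2]+4)[0].round(1))
    c=im[max(a[1]-45,0):a[1]+45,a[0]-60:a[0]+60]; cv2.imwrite(f"pics/grip_{n}.png",cv2.resize(c,None,fx=5,fy=5,interpolation=cv2.INTER_CUBIC))
```

```text
[ 485.3 -197.4  101.8] [ 1.80e+02  6.00e-02 -2.62e+00] 22.67953490371751 29.57466959953308
top [348 219]
[344 222  11  15 142] [348.8 229.5] [ 461.  -198.   105.8]
scene [228 212]
[223 201  11  21 177] [228.2 210.7] [ 486.3 -196.7  105.8]
```

View pics/grip_scene.png

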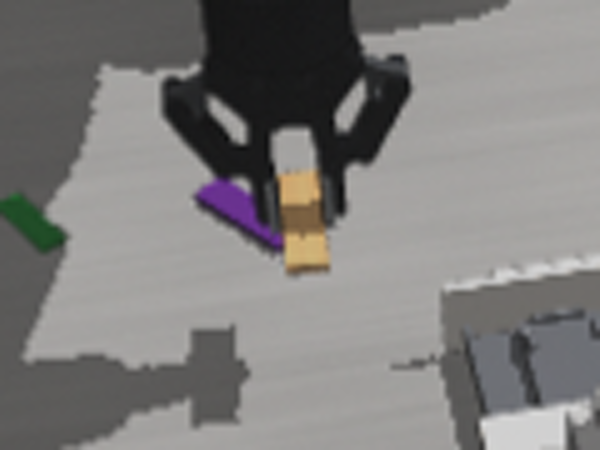

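Held level and centred (crop 305,220). Now above the bed.

Run:
```python
from h import *
print(shift([564,-59.5,60],[180,0,0.5]))
```

```text
(array([ 0.36113947, -0.71132982,  0.20950515]), array([ 6.44759816e-06,  2.16038350e-04, -1.78707125e-02]))
```

Request:
step_arm([
  {"dp": [0.09, -0.17, 0], "angular": [0, 0, -0.01], "fingers": 1},
  {"dp": [0.18, -0.35, 0], "angular": [0, 0, -0.018], "fingers": 1},
  {"dp": [0.27, -0.53, 0], "angular": [0, 0, -0.018], "fingers": 1},
  {"dp": [0.361, -0.711, 0], "angular": [0, 0, -0.018], "fingers": 1},
  {"dp": [0.361, -0.711, 0.1], "angular": [0, 0, -0.018], "fingers": 1},
  {"dp": [0.361, -0.711, 0.2], "angular": [0, 0, -0.018], "fingers": 1},
  {"dp": [0.361, -0.711, 0.25], "angular": [0, 0, -0.018], "fingers": 1},
  {"dp": [0.361, -0.711, 0.25], "angular": [0, 0, -0.018], "fingers": 1},
])

```text
time: 6.25
tool_pos: [563.0, -59.5, 50.6]
tcp_rot: [-180.0, 0.2, 0.5]
ft_force: [0.3, 0.8, 0.6]
finger_gap: 22.8
grip_force: 29.6
```

Run:
```python
from h import *
s=sense(); print(s["time"],s["tool_pos"].round(1),s["tcp_rot"].round(2),s["ft_force"].round(1))
print(shift([564,-59.5,29.5],[180,0,0.5]))
out=[]
for n,b in (("scene",(215,295,235,325)),("top",(150,230,245,335))):
    im=snapshot(n); c=im[b[0]:b[1],b[2]:b[3]]; out.append(cv2.resize(c,(400,356),interpolation=cv2.INTER_CUBIC))
cv2.imwrite("pics/bed1.png",np.hstack(out))
```

```text
6.25 [563.  -59.5  50.6] [-1.7997e+02  1.7000e-01  4.9000e-01] [0.3 0.8 0.6]
(array([0.00554264, 0.00023906, 0.10567248]), array([-1.64200028e-04,  9.49516136e-04, -4.98996567e-05]))
```

View pics/bed1.png

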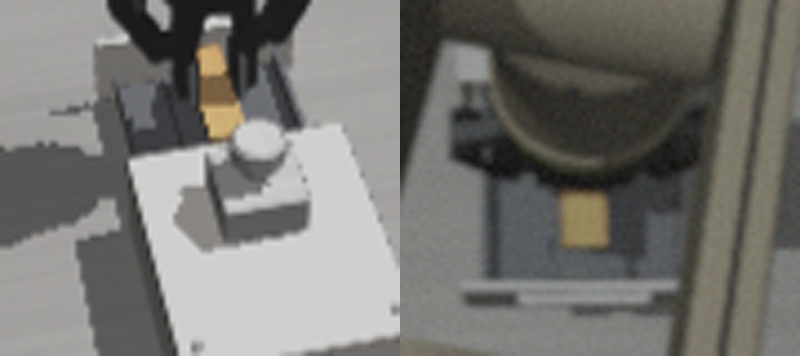

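Run:
```python
from h import *
T=lambda p:((np.array(p,float)+.5)/4.6-.5)+[245,95]
print("ribs@31",ray("top",T([[155,385],[233,385],[155,510],[237,510]]),31).round(1).tolist())
print("lip ends@54",ray("top",T([[120,560],[262,560]]),54).round(1).tolist())
print("tcp proj",proj("top",[[545,-59.5,54.],[545,-47.5,54.],[545,-71.5,54]]).round(1))
im=snapshot("top"); 
h=cv2.cvtColor(im,cv2.COLOR_BGR2HSV); m=((abs(h[...,0].astype(int)-22)<9)&(h[...,1]>75)).astype(np.uint8); m[:150]=0;m[230:]=0;m[:,:265]=0;m[:,310:]=0
P=np.argwhere(m)[:,::-1]; print(P.min(0),P.max(0)); print("label edges",ray("top",[[P[:,0].min()-.5,200],[P[:,0].max()+.5,200]],55).round(1).tolist())
ref=im[150:230].astype(float)
# dark/bright profile over bed rows, old picture vs now
old=cv2.cvtColor(cv2.imread("pics/top0.png"),6); new=cv2.cvtColor(im,6)
print("cols",list(range(258,320,1)))
print(old[196:203,258:320].mean(0).round().astype(int).tolist()); print(old[179:183,258:320].mean(0).round().astype(int).tolist());print(old[205:210,258:320].mean(0).round().astype(int).tolist());print(new[200:205,258:320].mean(0).round().astype(int).tolist())
```

```text
ribs@31 [[595.9, -43.9, 31.0], [595.8, -85.2, 31.0], [528.7, -43.7, 31.0], [528.5, -86.6, 31.0]]
lip ends@54 [[498.8, -26.0, 54.0], [498.5, -98.0, 54.0]]
tcp proj [[285.  196.9]
 [279.9 196.9]
 [290.1 196.8]]
[275 186] [291 205]
label edges [[537.4, -34.9, 55.0], [537.2, -74.8, 55.0]]
cols [258, 259, 260, 261, 262, 263, 264, 265, 266, 267, 268, 269, 270, 271, 272, 273, 274, 275, 276, 277, 278, 279, 280, 281, 282, 283, 284, 285, 286, 287, 288, 289, 290, 291, 292, 293, 294, 295, 296, 297, 298, 299, 300, 301, 302, 303, 304, 305, 306, 307, 308, 309, 310, 311, 312, 313, 314, 315, 316, 317, 318, 319]
[114, 116, 116, 114, 110, 96, 74, 57, 56, 66, 78, 81, 81, 81, 82, 83, 81, 82, 83, 83, 81, 81, 82, 81, 82, 82, 82, 81, 80, 83, 81, 83, 82, 81, 84, 81, 80, 71, 64, 68, 80, 82, 80, 82, 81, 82, 82, 81, 77, 78, 76, 73, 69, 69, 69, 73, 93, 108, 111, 110, 110, 108]
[114, 115, 116, 112, 106, 93, 73, 55, 51, 55, 68, 81, 82, 82, 83, 80, 82, 81, 82, 76, 71, 72, 79, 82, 83, 83, 80, 83, 81, 81, 82, 80, 82, 80, 78, 76, 72, 63, 58, 68, 80, 83, 82, 80, 82, 80, 84, 76, 76, 78, 76, 70, 71, 70, 74, 90, 104, 109, 110, 111, 110, 111]
[114, 115, 114, 113, 110, 96, 76, 61, 57, 67, 79, 83, 82, 83, 82, 83, 82, 82, 82, 80, 74, 76, 81, 81, 82, 81, 81, 82, 83, 84, 81, 82, 82, 80, 83, 84, 80, 69, 57, 59, 70, 82, 82, 82, 81, 81, 82, 81, 77, 78, 78, 74, 71, 71, 69, 75, 94, 109, 113, 112, 110, 113]
[128, 130, 130, 130, 123, 109, 86, 69, 61, 76, 90, 91, 92, 90, 92, 91, 93, 92, 92, 90, 89, 85, 89, 107, 127, 131, 131, 134, 135, 133, 131, 129, 125, 101, 69, 59, 63, 57, 58, 59, 59, 61, 76, 87, 93, 94, 92, 89, 85, 84, 82, 71, 66, 66, 80, 103, 121, 121, 120, 121, 120, 114]
```

Request:
step_arm([
  {"dp": [0.003, 0, 0.03], "angular": [0, 0, 0], "fingers": 1},
  {"dp": [0.003, 0, 0.06], "angular": [0, 0, 0], "fingers": 1},
  {"dp": [0.003, 0, 0.08], "angular": [0, 0, 0], "fingers": 1},
  {"dp": [0.003, 0, 0.09], "angular": [0, 0, 0], "fingers": 1},
  {"dp": [0.003, 0, 0.1], "angular": [0, 0, 0], "fingers": 1},
  {"dp": [0.003, 0, 0.106], "angular": [0, 0, 0], "fingers": 1},
  {"dp": [0.003, 0, 0.106], "angular": [0, 0, 0], "fingers": 1},
  {"dp": [0.003, 0, 0.106], "angular": [0, 0, 0], "fingers": 1},
])

```text
time: 7.4
tool_pos: [565.2, -58.7, 31.2]
tcp_rot: [180.0, -0.0, 0.6]
ft_force: [0.1, -0.3, -0.6]
finger_gap: 23.0
grip_force: 29.6
```

Request:
step_arm([
  {"dp": [0, 0, 0.003], "angular": [0, 0, 0], "fingers": 1},
  {"dp": [0, 0, 0.005], "angular": [0, 0, 0], "fingers": 1},
  {"dp": [0, 0, 0.005], "angular": [0, 0, 0], "fingers": 1},
  {"dp": [0, 0, 0.005], "angular": [0, 0, 0], "fingers": 1},
  {"dp": [0, 0, 0.005], "angular": [0, 0, 0], "fingers": 1},
  {"dp": [0, 0, 0.005], "angular": [0, 0, 0], "fingers": 1},
  {"dp": [0, 0, 0.005], "angular": [0, 0, 0], "fingers": 1},
  {"dp": [0, 0, 0.005], "angular": [0, 0, 0], "fingers": 1},
])

```text
time: 8.4
tool_pos: [565.1, -58.7, 30.1]
tcp_rot: [180.0, 0.0, 0.6]
ft_force: [-0.1, 0.7, 0.5]
finger_gap: 22.9
grip_force: 29.6
```

Request:
step_arm([
  {"dp": [0, 0, 0.003], "angular": [0, 0, 0], "fingers": 1},
  {"dp": [0, 0, 0.003], "angular": [0, 0, 0], "fingers": 0.68},
  {"dp": [0, 0, 0.003], "angular": [0, 0, 0], "fingers": 0.6},
  {"dp": [0, 0, 0.003], "angular": [0, 0, 0], "fingers": 0.5},
  {"dp": [0, 0, 0.003], "angular": [0, 0, 0], "fingers": 0.5},
  {"dp": [0, 0, -0.05], "angular": [0, 0, 0], "fingers": 0.5},
  {"dp": [0, 0, -0.2], "angular": [0, 0, 0], "fingers": 0.5},
  {"dp": [0, 0, -0.4], "angular": [0, 0, 0], "fingers": 0.5},
])

```text
time: 9.4
tool_pos: [564.2, -58.5, 110.6]
tcp_rot: [-180.0, 0.1, 0.6]
ft_force: [0.6, -0.9, -0.1]
finger_gap: 42.9
grip_force: 0.0
```

Request:
step_arm([
  {"dp": [-0.2, 0, -0.2], "angular": [0, 0, 0], "fingers": 0.5},
  {"dp": [-0.4, 0, -0.2], "angular": [0, 0, 0], "fingers": 0.6},
  {"dp": [-0.6, 0, -0.2], "angular": [0, 0, 0], "fingers": 0.8},
  {"dp": [-0.8, 0, -0.2], "angular": [0, 0, 0], "fingers": 1},
  {"dp": [-0.8, 0, -0.2], "angular": [0, 0, 0], "fingers": 1},
  {"dp": [-0.8, 0, -0.2], "angular": [0, 0, 0], "fingers": 1},
  {"dp": [-0.8, 0, -0.2], "angular": [0, 0, 0], "fingers": 1},
  {"dp": [-0.8, 0, -0.2], "angular": [0, 0, 0], "fingers": 1},
])

```text
time: 10.4
tool_pos: [405.7, -60.3, 150.2]
tcp_rot: [-180.0, 0.0, 0.6]
ft_force: [-0.7, -0.7, -0.7]
finger_gap: -0.3
grip_force: 0.0
```

Run:
```python
from h import *
s=sense(); print(s["time"],s["tool_pos"].round(1),s["tcp_rot"].round(2),s["finger_gap"])
out=[]
for n,b in (("scene",(215,295,235,325)),("top",(150,230,245,335))):
    im=snapshot(n); c=im[b[0]:b[1],b[2]:b[3]]; out.append(cv2.resize(c,(400,356),interpolation=cv2.INTER_CUBIC))
    h=cv2.cvtColor(im,cv2.COLOR_BGR2HSV); m=((abs(h[...,0].astype(int)-22)<9)&(h[...,1]>60)).astype(np.uint8); q=np.zeros_like(m); q[b[0]:b[1],b[2]:b[3]]=m[b[0]:b[1],b[2]:b[3]]
    cs=cv2.findContours(q,0,cv2.CHAIN_APPROX_NONE)[0]
    if cs:
        c=max(cs,key=cv2.contourArea); P=ray(n,c.reshape(-1,2),34)[:,:2]; print(n,cv2.minAreaRect(P.astype(np.float32)))
    for r in pinpoint(n,"drawer_front")[:1]: print("front",ray(n,r["at"],50).round(1))
cv2.imwrite("pics/bed2.png",np.hstack(out))
```

```text
10.4 [405.7 -60.3 150.2] [-1.8e+02  1.0e-02  5.9e-01] -0.2608609992295732
scene ((553.96142578125, -58.39527130126953), (63.57779312133789, 23.948505401611328), 0.43772441148757935)
front [[483.1 -56.5  50. ]]
top ((580.9937744140625, -61.3296012878418), (21.874868392944336, 44.76579666137695), 89.75727844238281)
```

View pics/bed2.png

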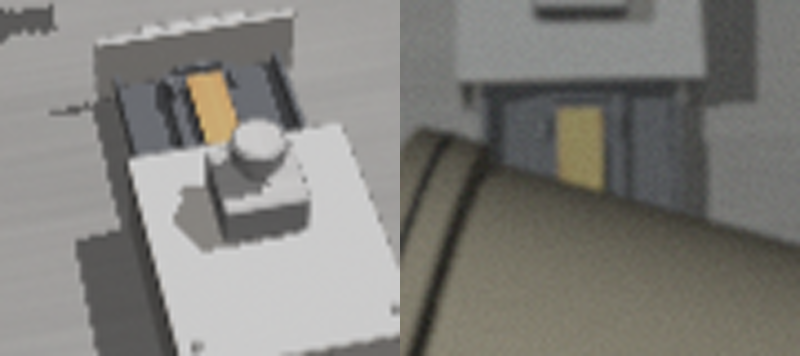

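The label lies flat and straight between the ribs (left panel 212,107; right panel 580,147). Next, push the drawer home with shut fingers.

Request:
step_arm([
  {"dp": [0.1, 0, 0.1], "angular": [0, 0, 0], "fingers": 1},
  {"dp": [0.2, 0, 0.25], "angular": [0, 0, 0], "fingers": 1},
  {"dp": [0.25, 0, 0.4], "angular": [0, 0, 0], "fingers": 1},
  {"dp": [0.25, 0, 0.52], "angular": [0, 0, 0], "fingers": 1},
  {"dp": [0.25, 0, 0.575], "angular": [0, 0, 0], "fingers": 1},
  {"dp": [0.25, 0, 0.575], "angular": [0, 0, 0], "fingers": 1},
  {"dp": [0.25, 0, 0.575], "angular": [0, 0, 0], "fingers": 1},
  {"dp": [0.25, 0, 0.575], "angular": [0, 0, 0], "fingers": 1},
])

```text
time: 11.6
tool_pos: [456.0, -60.1, 36.3]
tcp_rot: [180.0, -0.1, 0.6]
ft_force: [0.2, -0.7, 0.3]
finger_gap: -0.2
grip_force: 0.0
```

Request:
step_arm([
  {"dp": [0.05, 0, 0], "angular": [0, 0, 0], "fingers": 1},
  {"dp": [0.1, 0, 0], "angular": [0, 0, 0], "fingers": 1},
  {"dp": [0.14, 0, 0], "angular": [0, 0, 0], "fingers": 1},
  {"dp": [0.18, 0, 0], "angular": [0, 0, 0], "fingers": 1},
  {"dp": [0.22, 0, 0], "angular": [0, 0, 0], "fingers": 1},
  {"dp": [0.26, 0, 0], "angular": [0, 0, 0], "fingers": 1},
  {"dp": [0.3, 0, 0], "angular": [0, 0, 0], "fingers": 1},
  {"dp": [0.34, 0, 0], "angular": [0, 0, 0], "fingers": 1},
])

```text
time: 12.6
tool_pos: [523.5, -59.1, 34.9]
tcp_rot: [-180.0, 0.0, 0.6]
ft_force: [-2.3, 0.5, 0.1]
finger_gap: 0.0
grip_force: 0.8
```

Request:
step_arm([
  {"dp": [0.03, 0, 0], "angular": [0, 0, 0], "fingers": 1},
  {"dp": [0.06, 0, 0], "angular": [0, 0, 0], "fingers": 1},
  {"dp": [0.09, 0, 0], "angular": [0, 0, 0], "fingers": 1},
  {"dp": [0.12, 0, 0], "angular": [0, 0, 0], "fingers": 1},
  {"dp": [0.15, 0, 0], "angular": [0, 0, 0], "fingers": 1},
  {"dp": [0.18, 0, 0], "angular": [0, 0, 0], "fingers": 1},
  {"dp": [0.2, 0, 0], "angular": [0, 0, 0], "fingers": 1},
  {"dp": [0.2, 0, 0], "angular": [0, 0, 0], "fingers": 1},
])

```text
time: 13.6
tool_pos: [563.8, -58.8, 35.4]
tcp_rot: [180.0, -0.1, 0.6]
ft_force: [0.1, -0.6, -0.2]
finger_gap: -0.2
grip_force: 0.0
```

Request:
step_arm([
  {"dp": [0.015, 0, 0], "angular": [0, 0, 0], "fingers": 1},
  {"dp": [0.03, 0, 0], "angular": [0, 0, 0], "fingers": 1},
  {"dp": [0.045, 0, 0], "angular": [0, 0, 0], "fingers": 1},
  {"dp": [0.06, 0, 0], "angular": [0, 0, 0], "fingers": 1},
  {"dp": [0.075, 0, 0], "angular": [0, 0, 0], "fingers": 1},
  {"dp": [0.09, 0, 0], "angular": [0, 0, 0], "fingers": 1},
  {"dp": [0.1, 0, 0], "angular": [0, 0, 0], "fingers": 1},
  {"dp": [0.1, 0, 0], "angular": [0, 0, 0], "fingers": 1},
])

```text
time: 14.6
tool_pos: [583.3, -58.5, 35.0]
tcp_rot: [-180.0, -0.0, 0.6]
ft_force: [-1.5, -0.3, 0.4]
finger_gap: -0.1
grip_force: 0.6
```

Request:
step_arm([
  {"dp": [0.005, 0, 0], "angular": [0, 0, 0], "fingers": 1},
  {"dp": [0.01, 0, 0], "angular": [0, 0, 0], "fingers": 1},
  {"dp": [0.015, 0, 0], "angular": [0, 0, 0], "fingers": 1},
  {"dp": [0.02, 0, 0], "angular": [0, 0, 0], "fingers": 1},
  {"dp": [0.02, 0, 0], "angular": [0, 0, 0], "fingers": 1},
  {"dp": [0.02, 0, 0], "angular": [0, 0, 0], "fingers": 1},
  {"dp": [0.02, 0, 0], "angular": [0, 0, 0], "fingers": 1},
  {"dp": [0.02, 0, 0], "angular": [0, 0, 0], "fingers": 1},
])

```text
time: 15.6
tool_pos: [587.1, -58.4, 35.1]
tcp_rot: [180.0, -0.0, 0.6]
ft_force: [-0.0, 0.3, 0.3]
finger_gap: -0.1
grip_force: 0.0
```

Request:
step_arm([
  {"dp": [0.005, 0, 0], "angular": [0, 0, 0], "fingers": 1},
  {"dp": [0.01, 0, 0], "angular": [0, 0, 0], "fingers": 1},
  {"dp": [0.015, 0, 0], "angular": [0, 0, 0], "fingers": 1},
  {"dp": [0.02, 0, 0], "angular": [0, 0, 0], "fingers": 1},
  {"dp": [0.02, 0, 0], "angular": [0, 0, 0], "fingers": 1},
  {"dp": [0.02, 0, 0], "angular": [0, 0, 0], "fingers": 1},
  {"dp": [0.02, 0, 0], "angular": [0, 0, 0], "fingers": 1},
  {"dp": [0.02, 0, 0], "angular": [0, 0, 0], "fingers": 1},
])

```text
time: 16.6
tool_pos: [590.9, -58.4, 35.0]
tcp_rot: [-180.0, 0.0, 0.6]
ft_force: [-3.3, 0.8, 1.3]
finger_gap: -0.0
grip_force: 1.7
```

Run:
```python
from h import *
s=sense(); print(s["time"],s["tool_pos"].round(1),s["ft_force"].round(1))
im=snapshot("scene"); cv2.imwrite("pics/dr.png",cv2.resize(im[195:315,225:345],(600,600),interpolation=cv2.INTER_CUBIC))
```

```text
16.6 [590.9 -58.4  35. ] [-3.3  0.8  1.3]
```

View pics/dr.png

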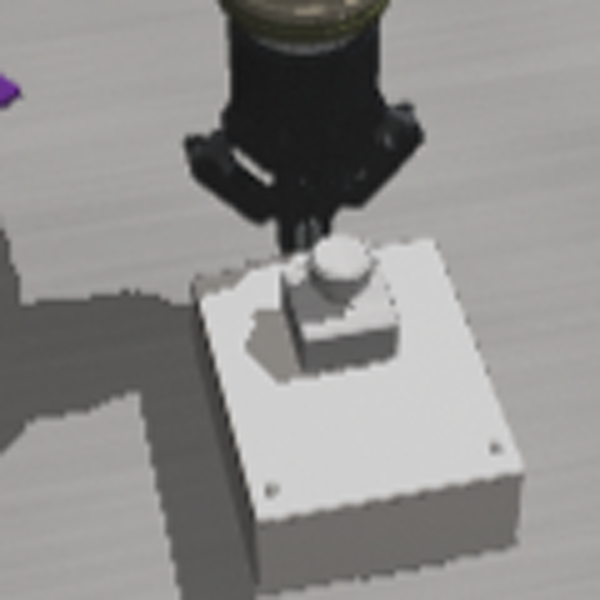

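The drawer front (crop 200,280) looks flush with the casing. A small further push should show the stop.

Request:
step_arm([
  {"dp": [0.003, 0, 0], "angular": [0, 0, 0], "fingers": 1},
  {"dp": [0.006, 0, 0], "angular": [0, 0, 0], "fingers": 1},
  {"dp": [0.01, 0, 0], "angular": [0, 0, 0], "fingers": 1},
  {"dp": [0.01, 0, 0], "angular": [0, 0, 0], "fingers": 1},
  {"dp": [0.01, 0, 0], "angular": [0, 0, 0], "fingers": 1},
  {"dp": [0.01, 0, 0], "angular": [0, 0, 0], "fingers": 1},
  {"dp": [0.01, 0, 0], "angular": [0, 0, 0], "fingers": 1},
  {"dp": [0.01, 0, 0], "angular": [0, 0, 0], "fingers": 1},
])

```text
time: 17.65
tool_pos: [591.0, -58.4, 34.9]
tcp_rot: [-180.0, 0.3, 0.6]
ft_force: [-14.7, -0.5, 10.4]
finger_gap: -0.1
grip_force: 7.4
```

Force rises to 15 N with no travel, so the drawer is home. Back off, rise, and move over the marker.

Request:
step_arm([
  {"dp": [-0.06, 0, 0], "angular": [0, 0, 0], "fingers": 1},
  {"dp": [-0.2, 0, 0], "angular": [0, 0, 0], "fingers": 1},
  {"dp": [-0.25, 0, -0.15], "angular": [0, 0, 0], "fingers": 1},
  {"dp": [-0.25, 0, -0.35], "angular": [0, 0, 0], "fingers": 1},
  {"dp": [-0.25, 0, -0.55], "angular": [0, 0, 0], "fingers": 1},
  {"dp": [-0.25, 0, -0.7], "angular": [0, 0, 0], "fingers": 1},
  {"dp": [-0.1, 0, -0.7], "angular": [0, 0, 0], "fingers": 1},
  {"dp": [0.1, 0, -0.7], "angular": [0, 0, 0], "fingers": 1},
])

```text
time: 18.65
tool_pos: [614.4, -58.3, 176.5]
tcp_rot: [180.0, -0.2, 0.6]
ft_force: [-0.5, -1.7, 0.5]
finger_gap: -0.3
grip_force: 0.0
```

Run:
```python
from h import *
s=sense(); print(s["tool_pos"].round(1))
print(shift([670.5,-58.5,126],[180,0,0.6]))
for n in ("scene","top"):
    snapshot(n)
    for l,z in (("marker_top",120),("drawer_front",50)):
        for r in pinpoint(n,l)[:2]: print(n,l,np.round(r["conf"],2),ray(n,r["at"],z).round(1))
```

```text
[614.4 -58.3 176.5]
(array([0.2794503 , 0.00350751, 0.25365193]), array([ 0.0001598 , -0.00107791, -0.00019711]))
scene marker_top 0.59 [[671.8 -59.8 120. ]]
scene drawer_front 0.55 [[597.4 -60.8  50. ]]
top drawer_front 0.57 [[595.5 -55.2  50. ]]
```

Request:
step_arm([
  {"dp": [0.15, 0.003, 0], "angular": [0, 0, 0], "fingers": 1},
  {"dp": [0.283, 0.003, 0], "angular": [0, 0, 0], "fingers": 1},
  {"dp": [0.283, 0.003, 0.08], "angular": [0, 0, 0], "fingers": 1},
  {"dp": [0.283, 0.003, 0.15], "angular": [0, 0, 0], "fingers": 1},
  {"dp": [0.283, 0.003, 0.2], "angular": [0, 0, 0], "fingers": 1},
  {"dp": [0.283, 0.003, 0.245], "angular": [0, 0, 0], "fingers": 1},
  {"dp": [0.283, 0.003, 0.245], "angular": [0, 0, 0], "fingers": 1},
  {"dp": [0.283, 0.003, 0.245], "angular": [0, 0, 0], "fingers": 1},
])

```text
time: 19.95
tool_pos: [669.9, -58.3, 126.6]
tcp_rot: [180.0, -0.0, 0.6]
ft_force: [-0.4, 0.2, -0.1]
finger_gap: 0.1
grip_force: 0.0
```

Request:
step_arm([
  {"dp": [0, 0, 0.01], "angular": [0, 0, 0], "fingers": 1},
  {"dp": [0, 0, 0.02], "angular": [0, 0, 0], "fingers": 1},
  {"dp": [0, 0, 0.03], "angular": [0, 0, 0], "fingers": 1},
  {"dp": [0, 0, 0.04], "angular": [0, 0, 0], "fingers": 1},
  {"dp": [0, 0, 0.05], "angular": [0, 0, 0], "fingers": 1},
  {"dp": [0, 0, 0.05], "angular": [0, 0, 0], "fingers": 1},
  {"dp": [0, 0, 0.05], "angular": [0, 0, 0], "fingers": 1},
  {"dp": [0, 0, 0.05], "angular": [0, 0, 0], "fingers": 1},
])

```text
time: 20.95
tool_pos: [669.8, -58.2, 116.9]
tcp_rot: [180.0, -0.0, 0.6]
ft_force: [-4.2, 0.5, 5.6]
finger_gap: 0.0
grip_force: 2.9
```

Request:
step_arm([
  {"dp": [0, 0, 0.008], "angular": [0, 0, 0], "fingers": 1},
  {"dp": [0, 0, 0.016], "angular": [0, 0, 0], "fingers": 1},
  {"dp": [0, 0, 0.022], "angular": [0, 0, 0], "fingers": 1},
  {"dp": [0, 0, 0.028], "angular": [0, 0, 0], "fingers": 1},
  {"dp": [0, 0, 0.034], "angular": [0, 0, 0], "fingers": 1},
  {"dp": [0, 0, 0.038], "angular": [0, 0, 0], "fingers": 1},
  {"dp": [0, 0, 0.038], "angular": [0, 0, 0], "fingers": 1},
  {"dp": [0, 0, 0.038], "angular": [0, 0, 0], "fingers": 1},
])

```text
time: 21.95
tool_pos: [669.6, -58.2, 108.6]
tcp_rot: [-180.0, 0.0, 0.6]
ft_force: [-2.4, 0.7, 4.8]
finger_gap: -0.4
grip_force: 2.3
```

Request:
step_arm([
  {"dp": [0, 0, 0.003], "angular": [0, 0, 0], "fingers": 1},
  {"dp": [0, 0, 0.006], "angular": [0, 0, 0], "fingers": 1},
  {"dp": [0, 0, 0.008], "angular": [0, 0, 0], "fingers": 1},
  {"dp": [0, 0, 0.008], "angular": [0, 0, 0], "fingers": 1},
  {"dp": [0, 0, 0.008], "angular": [0, 0, 0], "fingers": 1},
  {"dp": [0, 0, 0.008], "angular": [0, 0, 0], "fingers": 1},
  {"dp": [0, 0, 0.008], "angular": [0, 0, 0], "fingers": 1},
  {"dp": [0, 0, 0.008], "angular": [0, 0, 0], "fingers": 1},
])

```text
time: 22.95
tool_pos: [669.8, -58.2, 108.5]
tcp_rot: [180.0, -0.0, 0.6]
ft_force: [-7.7, 0.7, 12.0]
finger_gap: 0.1
grip_force: 6.5
```

Solid at 11.5 mm: the point struck the label. Lift straight up.

Request:
step_arm([
  {"dp": [0, 0, -0.02], "angular": [0, 0, 0], "fingers": 1},
  {"dp": [0, 0, -0.05], "angular": [0, 0, 0], "fingers": 1},
  {"dp": [0, 0, -0.1], "angular": [0, 0, 0], "fingers": 1},
  {"dp": [0, 0, -0.25], "angular": [0, 0, 0], "fingers": 1},
  {"dp": [0, 0, -0.45], "angular": [0, 0, 0], "fingers": 1},
  {"dp": [-0.2, 0, -0.6], "angular": [0, 0, 0], "fingers": 1},
  {"dp": [-0.45, 0, -0.6], "angular": [0, 0, 0], "fingers": 1},
  {"dp": [-0.7, 0, -0.6], "angular": [0, 0, 0], "fingers": 1},
])

```text
time: 23.95
tool_pos: [528.8, -59.7, 227.5]
tcp_rot: [180.0, -0.1, 0.6]
ft_force: [0.0, 0.1, 0.6]
finger_gap: -0.4
grip_force: 0.0
```

Request:
step_arm([
  {"dp": [-0.2, 0, 0], "angular": [0, 0, 0], "fingers": 1},
  {"dp": [-0.2, 0, 0], "angular": [0, 0, 0], "fingers": 1},
  {"dp": [-0.2, 0, 0], "angular": [0, 0, 0], "fingers": 1},
  {"dp": [-0.2, 0, 0], "angular": [0, 0, 0], "fingers": 1},
  {"dp": [-0.2, 0, 0], "angular": [0, 0, 0], "fingers": 1},
  {"dp": [-0.2, 0, 0], "angular": [0, 0, 0], "fingers": 1},
  {"dp": [-0.2, 0, 0], "angular": [0, 0, 0], "fingers": 1},
  {"dp": [-0.2, 0, 0], "angular": [0, 0, 0], "fingers": 1},
])

```text
time: 24.95
tool_pos: [489.7, -60.0, 226.8]
tcp_rot: [-180.0, 0.0, 0.6]
ft_force: [-0.1, -0.3, -0.0]
finger_gap: 0.0
grip_force: 0.0
```

Run:
```python
from h import *
im=snapshot("scene"); cv2.imwrite("pics/end.png",cv2.resize(im[170:310,120:420],(800,373),interpolation=cv2.INTER_CUBIC))
for l,z in (("marker_top",120),("drawer_front",50)):
    for r in pinpoint("scene",l)[:1]: print(l,ray("scene",r["at"],z).round(1))
```

```text
marker_top [[652.  -46.6 120. ]]
drawer_front [[591.8 -57.9  50. ]]
```

View pics/end.png

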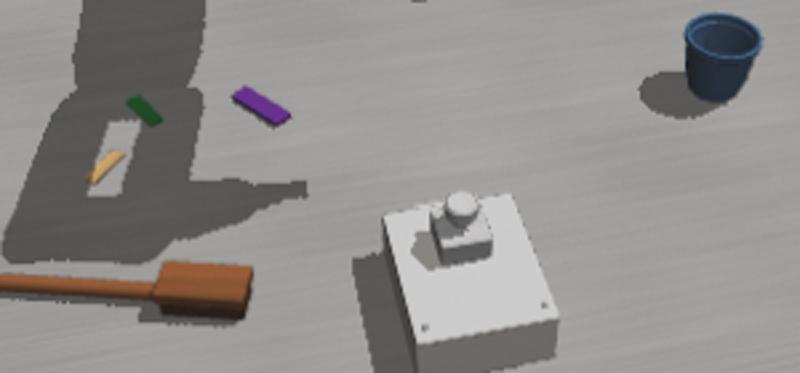

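The drawer is shut at (390,215), the marker is back up at (460,207), and the pot (722,55) and brush (205,290) are where they were.

```bash
python3 -c "
from bench import hand_in; print(hand_in())"
```

```text
the job is handed in; nothing more can be done
None
```

The job is handed in: the label is in its bed, the drawer is shut at its stop, the marker was pressed until it struck the label and is back up, and the pot and brush were not moved.

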